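# Serve the sesame ring with the spring tongs

### The job

Take the kitchen tongs out of the stoneware pot, put one jaw down through the hole of the sesame ring that lies on the wooden board, close the tongs on it and lift it off; keep the fingers themselves off the food. Finish while still holding: tongs in the gripper, squeezed shut on the ring, the ring hanging over the middle of the small white plate and a good 10 cm above it. Leave the two rolls, the plate, the mug and the jars where they are.

Things in the scene. Friction and masses are not known exactly. Their poses are not given: they have to be found in the camera images.
- tongs: Steel spring tongs, 164 mm tall, 95 g, standing jaws down in the pot. Origin midway between the open jaw tips, at their lower ends; z up to the pivot pin (at z = 158 mm), y from jaw a (-y) to jaw b (+y), x along the pin. Two straight arms, 16 mm wide (x), spread downwards: over their outsides, open, 22 mm at z = 145, 28 mm at z = 120, 40 mm at z = 70.
- tongs_grip (a point): Middle between the arms at z = 125 mm of the tongs, where to pinch them along y. A preloaded spring keeps them open: with the fingers' ends at z = 112 mm, a grip below 8 N leaves them open, about 15 N shuts them on nothing, 30 N presses the jaws together with about 5 N. There 1 mm less width brings the tips 3.4 mm nearer each other.
- tongs_arm (a joint): Angle between the halves of the tongs: 0 = fully open (as the spring holds it), grows as the jaws close; about 0.12 when both jaws touch the ring's 23 mm thick wall, 0.26 = shut on nothing.
- jaw_a_tip (a point): Centre of the lower end of jaw a (at -y of the tongs). Each jaw is the lowest 32 mm of its half, straight, 14 mm wide (x) and 4 mm thick (y); open, the tips are 43 mm apart between their inner faces, 51 mm over their backs.
- jaw_b_tip (a point): Centre of the lower end of jaw b (at +y of the tongs), the same shape.
- tongs_pot: Narrow cream stoneware pot, fixed to the worktop, rectangular: outside 38 x 80 mm (x, y), 75 mm high, walls and floor 6 mm, so 26 x 68 mm inside. Origin at the centre of its underside, z up. The tongs stand on its floor, spread along its y.
- board: Wooden serving board, 200 x 300 x 22 mm (x, y, z), fixed. Origin at the centre of its underside, z up, top at z = 22 mm. The sesame ring and the two rolls lie on it in a row along its long (y) axis, 95 mm apart, in any order.
- sesame_ring: Ring-shaped pastry (hard bagel) with sesame, a round torus lying flat: 75 mm outside, hole 29 mm, wall (tube) 23 mm thick and 23 mm high, about 35 g. Origin at the centre of its underside, z up through the hole.
- ring_center (a point): Middle of the ring's hole at half its height (11.5 mm above its underside).
- roll_a: Round domed bread roll with a cross cut, 62 mm wide, 37 mm high, no hole. Origin at the centre of its underside.
- roll_b: A second round roll, the same.
- side_plate: Small white plate, 136 mm wide, 14 mm high, loose on the worktop. Origin at the centre of its underside.
- mug: Speckled mug, 88 mm high, a bystander. Origin at the centre of its underside.
- marmalade_jar: Tall jar with black lid, 69 mm wide, 114 mm high, a bystander. Origin at the centre of its underside.
- jam_jar: Small jar with black lid, 55 mm wide, 72 mm high, a bystander. Origin at the centre of its underside.
There are look-alikes about, which are no part of the job. There is more than one size of the tongs; the one meant has the size given above.

How it is judged:
By the outcome, as a careful person would: the job done as asked, in the order asked, and still so for the second after the job is handed in, while the arm keeps its last pose, push and grip.
It also fails if it takes over 48 s, if anything falls off the work surface, if the arm or the gripper's body presses on something with over 40 N, if the wrist force passes 120 N, or if a joint passes its speed limit or range.

### The arm

A 7-joint arm with a two-finger parallel gripper is mounted at the origin on a cart in front of the work surface, level with it; the furniture and walls round the work are solid. World frame = base frame: x ahead of the robot, y to its left, z up, the work surface at z = 0. Lengths are in m, angles in rad, forces in N, time in s.
With the tool pointing down it reaches from about 0.4 to 0.875 m from the base axis. Payload 19.3 kg.
Tool frame: the origin (TCP) lies at the very end of the fingers, on their centre line; the grasp point (between the pads) lies 19 mm behind it; z points along the fingers, y is the line along which they close (so a half turn about z gives the same grasp; the last joint's range is limited). The gripper opens to 85 mm and grips with 20 to 120 N. Pads are 22 mm wide; open, the fingers measure 114 mm over their backs; the gripper's body (76 mm by 85 mm) begins 54 mm behind the grasp point. The pads swing forward as they close: fully open they stand 13 mm farther back than shut.
Start: joints at [-1.399, 0.521, -0.036, 1.599, 0.021, 1.021, -0.113], TCP at [0.15, 0.607, 0.231] pointing down, gripper open.
Joint ranges: [-2.91, 2.91], [-0.3, 2.13], [-1.5, 1.42], [0.17, 2.43], [-1.26, 4.41], [0.16, 1.93], [-2.52, 2.52]. Speed limits (rad/s): [1.89, 1.89, 2.39, 2.39, 3.01, 3.01, 3.01].

### API

Orientations are given as [roll, pitch, yaw] about the fixed x, y, z axes, in that order (R = Rz(yaw) Ry(pitch) Rx(roll)).
In Python, from workcell import bot gives the robot as it stands.
- The arm moves only by the shell command python3 -m crank 'ROWS' [FORCE]. ROWS is a JSON object of lists of equal length, an entry for each row: "travel": the shift along the world's x, y, z in cm, a list of three; "turn": the turn, a rotation vector about the world's x, y, z in degrees, a list of three; "gripper": the closure, from 0 (fully open) to 1 (shut). A call has exactly 5 rows; each row is the pose to reach, as a shift and turn from the pose commanded when the call began; what a row does not reach only later rows make up. A row lasts 1/10 s, in which the tool goes at most 50 mm and 8.59 degrees, less where a joint would pass 70% of its speed; a pose out of reach is approached as far as the arm can. A call with a gripper value outside its range is refused whole. The fingers move at their own pace and stop on an object; FORCE is the grip in N (left out, the last holds). Time passes only in rows, so rows that repeat a pose let the fingers close, or fill a call up. It gives the time, the measured TCP pose, the force, the opening and the grip force at its end, in the units of the state.
- bot.observe(): the state, without advancing time (a new reading comes with each control period).
- bot.grab_frame(name): name is "side" or "top" or "wrist"; returns a dict with "pixels" (420x560x3 uint8, red, green, blue), "fx", "fy", "cx", "cy" (pixels), "dist" ([k1, k2, p1, p2, k3] as OpenCV has them; the pictures are not rectified), "extrinsics" (4x4, takes a point from world to camera coordinates). Camera axes: x right, y down, z forward; pixel columns grow to the right and rows downward; lengths in m; the calibration is good to about 2 mm. A picture is of the moment at which its call begins. There is no depth.
- bot.job_done(): hands the job in; it is judged then, once.
The state is a dict: "clock": time; "qpos": joint angles; "qd": joint speeds; "joint_efforts": joint torques, N m; "position": TCP position; "tool_rot": TCP orientation; "force": force on the tool from outside, world axes, zero at the start; "moment": the same for the moment, N m; "grip_width": finger opening in m; "finger_force": force on a finger pad.
Only numpy, scipy, OpenCV 4.12 (cv2) and the standard library are available. Lean on these libraries where they do the work, as an engineer would, in place of code of your own. Each camera call takes 0.05 s, during which the arm holds its last target. There are 200 camera calls.

## Working session

There is one attempt and no reset: what is moved stays moved. The work goes in short steps, Python scripts to look and compute and a shell command to move; the robot and the scene stay as the last step left them, time stands still between calls to the robot, and variables do not carry over. Pictures are saved under pics/ and viewed, at most 14 in all, crops included, and the job is handed in when it is done.

```bash
mkdir -p pics; ls; cat > h.py <<'E'
import numpy as np, cv2
from workcell import bot
def cam(n):
    f=bot.grab_frame(n); K=np.array([[f['fx'],0,f['cx']],[0,f['fy'],f['cy']],[0,0,1.]])
    return np.array(f['pixels']),K,np.array(f['dist'],float),np.array(f['extrinsics'])
def ray(c,uv):
    _,K,d,E=c; p=cv2.undistortPoints(np.array(uv,float).reshape(-1,1,2),K,d).reshape(-1,2)
    D=np.c_[p,np.ones(len(p))]@E[:3,:3]; return -E[:3,:3].T@E[:3,3],D
def onz(c,uv,z):
    o,D=ray(c,uv); return o+D*((np.broadcast_to(z,len(D))-o[2])/D[:,2])[:,None]
def proj(c,P):
    _,K,d,E=c; return cv2.projectPoints(np.array(P,float).reshape(-1,3),cv2.Rodrigues(E[:3,:3])[0],E[:3,3],K,d)[0].reshape(-1,2)
def tri(c1,u1,c2,u2):
    o1,d1=ray(c1,[u1]);o2,d2=ray(c2,[u2]);A=np.c_[d1[0],-d2[0]];s=np.linalg.lstsq(A,o2-o1,rcond=None)[0]
    a=o1+s[0]*d1[0];b=o2+s[1]*d2[0];return (a+b)/2,np.linalg.norm(a-b)
def save(c,f): cv2.imwrite('pics/'+f,c[0][:,:,::-1])
E
python3 - <<'E'
from h import *
for n in['top','side','wrist']:
    c=cam(n); save(c,n+'1.png'); np.savez(n+'1.npz',*c); print(n,-c[3][:3,:3].T@c[3][:3,3])
o=bot.observe();print(o)
E
```

```text
pics
top [ 0.47434665 -0.04589028  1.23189043]
side [0.87534243 0.52065578 0.71801761]
wrist [0.08450053 0.62247027 0.37386191]
{'clock': 0.15, 'qpos': array([-1.39918408,  0.5219097 , -0.03634115,  1.59983412,  0.0212062 ,
        1.02107998, -0.11277751]), 'qd': array([ 0.00060174, -0.00087262,  0.00080253, -0.00250958,  0.00038848,
       -0.00156469,  0.00139894]), 'joint_efforts': array([ 2.04592347e-03, -9.27392006e+01,  1.98083013e+00, -3.70058155e+01,
        1.80481374e-02,  6.38843383e-03, -2.17539821e-05]), 'position': array([0.14962947, 0.60658752, 0.23085285]), 'tool_rot': array([-3.14074825e+00,  5.31799343e-05,  2.89980497e+00]), 'force': array([ 1.38959943,  0.15518279, -1.06164402]), 'moment': array([-0.00985799,  0.00641502, -0.06400728]), 'finger_force': 0.0, 'grip_width': 0.08518669285912102}
```

View pics/top1.png

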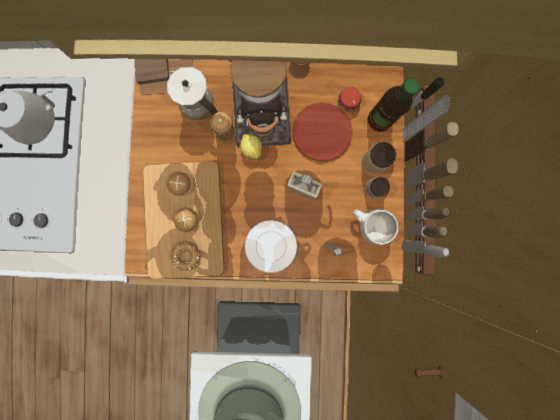

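View pics/side1.png

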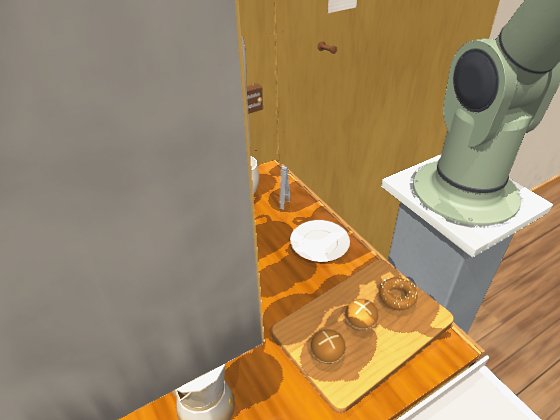

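The top view shows the ring at (186,256), rolls at (178,183) and (185,219), plate at (271,246), and the pot with tongs at (304,184). A second pair of tongs stands at (337,250). The side view shows the board, plate and those second tongs at (284,187), and a grey wall hides the pot.

```bash
python3 - <<'E'
from h import *
L=lambda n:[np.load(n+'1.npz')[k] for k in['arr_0','arr_1','arr_2','arr_3']]
t=L('top');s=L('side')
print(t[1],t[2]); print('origin,tcp',proj(t,[[0,0,0],[.15,.607,.23],[.5,0,0]]))
print('ring',onz(t,[[186,256]],.034),'plate',onz(t,[[271,246]],.012),'pot',onz(t,[[304,184]],.075),'other',onz(t,[[337,250]],.1))
print('rolls',onz(t,[[178,183],[185,219]],.04))
print('tri ring',tri(t,(186,256),s,(399,293)),'plate',tri(t,(271,246),s,(320,241)))
a=cv2.resize(t[0][160:275,275:365],None,fx=6,fy=5.2,interpolation=cv2.INTER_CUBIC)[:, :, ::-1]
a=cv2.resize(t[0][160:270,270:370],None,fx=5,fy=5,interpolation=cv2.INTER_CUBIC)[:, :, ::-1]
cv2.imwrite('pics/tc.png',a)
E
```

```text
[[464.45037037   0.         279.24609945]
 [  0.         464.45037037 203.00423229]
 [  0.           0.           1.        ]] [-0.12154383  0.          0.          0.          0.        ]
origin,tcp [[249.21499301 410.84807826]
 [-20.77166784 366.28465135]
 [254.3446075  222.53617881]]
ring [[0.40810243 0.17220941 0.034     ]] plate [[ 0.4395414  -0.04585678  0.012     ]] pot [[ 0.59834225 -0.12416815  0.075     ]] other [[ 0.4364067  -0.20701648  0.1       ]]
rolls [[0.59555238 0.19911101 0.04      ]
 [0.50311094 0.17713981 0.04      ]]
tri ring (array([0.40623671, 0.17408912, 0.03318911]), np.float64(0.004959287923895872)) plate (array([ 0.43868622, -0.04526393,  0.01020038]), np.float64(0.0019970345113933252))
```

View pics/tc.png

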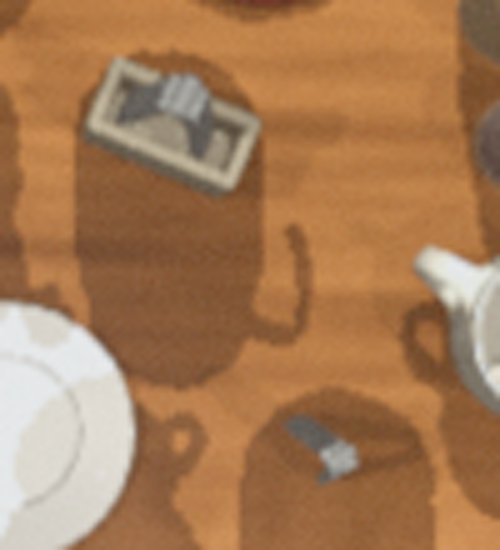

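View pics/wrist1.png

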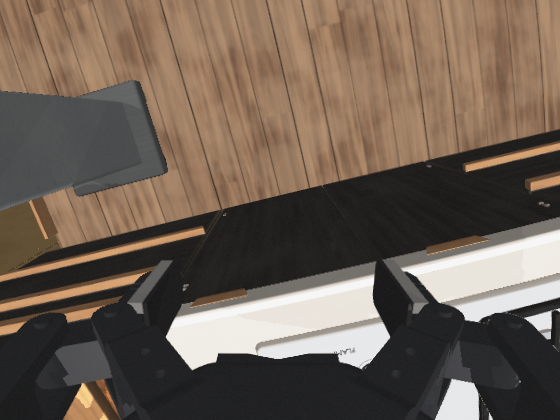

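The crop shows the pot's rim corners at crop (118,58), (262,122), (232,183), (85,128), with large open tongs inside and their top at (185,98). The look-alike stands free at crop (335,455). The wrist view shows only the gripper and cooker edge. Next I'll work out the pot's pose.

```bash
python3 - <<'E'
from h import *
L=lambda n:[np.load(n+'1.npz')[k] for k in['arr_0','arr_1','arr_2','arr_3']]
t=L('top');s=L('side')
C=np.array([[118,58],[262,122],[235,180],[87,125]])/5+[269.9,159.9]
P=onz(t,C,.075);print(P[:,:2],P.mean(0));print([np.linalg.norm(P[i]-P[(i+1)%4]) for i in range(4)])
d=P[0]+P[3]-P[1]-P[2];print('ang',np.degrees(np.arctan2(d[1],d[0])))
print('pivot',onz(t,[np.array([186,96])/5+[269.9,159.9]],.168))
# ring, plate fits
h=cv2.cvtColor(t[0],cv2.COLOR_RGB2HSV)
def big(m,x,y):
    n,l,st,ce=cv2.connectedComponentsWithStats(m.astype(np.uint8));i=l[y,x];return (l==i),st[i],ce[i]
m,st,ce=big((h[:,:,1]<70)&(h[:,:,2]>120),285,240);print('plate',st,ce)
(x,y),r=cv2.minEnclosingCircle(np.argwhere(m)[:,::-1].astype(np.float32));print(x,y,r,onz(t,[[x,y]],.013), r*2*1.22/464)
a=np.hstack([cv2.resize(t[0][226:286,150:222],(432,360),interpolation=2),cv2.resize(s[0][265:325,365:433],(368,325),interpolation=2).copy() if 0 else cv2.resize(s[0][265:325,365:433],(368,360),interpolation=2)])
cv2.imwrite('pics/rc.png',a[:,:,::-1])
E
```

```text
[[ 0.6291022  -0.09705441]
 [ 0.59894897 -0.17018809]
 [ 0.56935805 -0.15722084]
 [ 0.5948532  -0.08236083]] [ 0.5980656  -0.12670604  0.075     ]
[np.float64(0.0791059618482373), np.float64(0.03230745967677268), np.float64(0.07908238902833738), np.float64(0.03726787508632011)]
ang 69.39280411904775
pivot [[ 0.59994686 -0.12477542  0.168     ]]
plate [ 244  220   53   53 2170] [270.44470046 245.99631336]
270.31256103515625 245.98052978515625 26.37453842163086 [[ 0.43957211 -0.04405742  0.013     ]] 0.1386936934240933
```

View pics/rc.png

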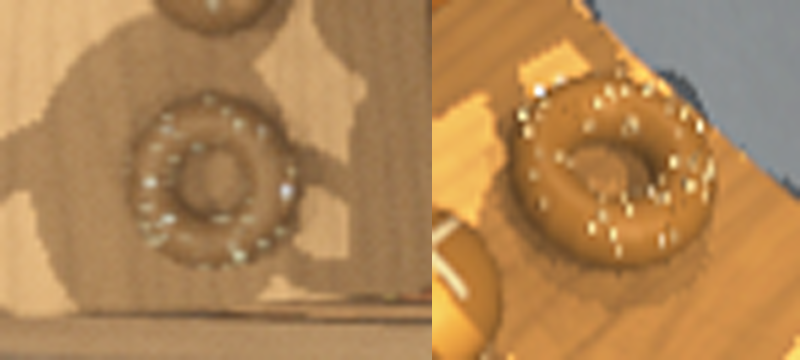

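Ring centre from the outline is top (185.3,255.4) and side (398.4,293.2), consistent with (0.408,0.173). The pot measures about 79 x 35 mm as expected, with its long axis at 69°. Now I'll move over the pot.

```bash
python3 -m crank '{"travel":[[0,0,4],[1,-2,8],[3,-5,8],[5.5,-9,8],[8,-13,8]],"turn":[[0,0,0],[0,0,-2],[0,0,-4],[0,0,-6],[0,0,-7]],"gripper":[0,0,0,0,0]}'
python3 -m crank '{"travel":[[2.5,-4,0],[5,-8,0],[7.5,-12,0],[10,-16,0],[12.5,-20,0]],"turn":[[0,0,0],[0,0,0],[0,0,0],[0,0,0],[0,0,0]],"gripper":[0,0,0,0,0]}'
python3 -m crank '{"travel":[[2.5,-4,0],[5,-8,0],[7.5,-12,0],[10,-16,0],[12.5,-20,0]],"turn":[[0,0,0],[0,0,0],[0,0,0],[0,0,0],[0,0,0]],"gripper":[0,0,0,0,0]}'
python3 -m crank '{"travel":[[2.5,-4,0],[5,-8,0],[7.5,-12,0],[10,-16,0],[11.9,-20.2,0]],"turn":[[0,0,0],[0,0,0],[0,0,0],[0,0,0],[0,0,0]],"gripper":[0,0,0,0,0]}'
python3 -m crank '{"travel":[[0,0,0],[0,0,0],[0,0,0],[0,0,0],[0,0,0]],"turn":[[0,0,0],[0,0,0],[0,0,0],[0,0,0],[0,0,0]],"gripper":[0,0,0,0,0]}'
python3 - <<'E'
from h import *
c=cam('wrist'); save(c,'w2.png'); np.savez('w2.npz',*c); print(bot.observe()['position'],bot.observe()['tool_rot'])
print(proj(c,[[.598,-.127,.075],[.6,-.125,.17],[.407,.173,.034]]))
E
```

```text
clock: 0.65
position: [0.2301, 0.4753, 0.3112]
tool_rot: [-3.142, -0.0, 2.777]
force: [0.9, 0.3, 0.5]
grip_width: 0.0854
finger_force: 0.0
clock: 1.15
position: [0.3553, 0.275, 0.3114]
tool_rot: [3.141, -0.0, 2.778]
force: [0.4, 0.5, 0.2]
grip_width: 0.0854
finger_force: 0.0
clock: 1.65
position: [0.4803, 0.075, 0.3114]
tool_rot: [3.141, 0.0, 2.778]
force: [0.5, 1.8, -0.1]
grip_width: 0.0856
finger_force: 0.0
clock: 2.15
position: [0.5997, -0.1265, 0.3109]
tool_rot: [3.142, -0.0, 2.779]
force: [1.4, 0.3, 0.6]
grip_width: 0.0855
finger_force: 0.0
clock: 2.65
position: [0.5986, -0.1242, 0.3115]
tool_rot: [3.141, 0.0, 2.779]
force: [-0.8, -0.1, 0.4]
grip_width: 0.0852
finger_force: 0.0
[ 0.59865671 -0.12432243  0.31153502] [3.14119533e+00 2.21523392e-04 2.77881085e+00]
[[274.81341575 178.34723479]
 [276.98407219 198.1428185 ]
 [457.38369292 -67.79502051]]
```

View pics/w2.png

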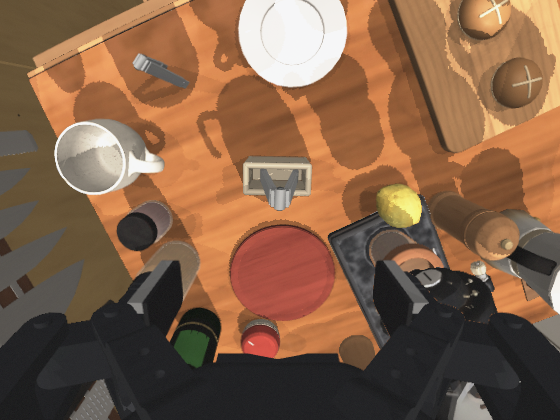

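The wrist view shows the pot upright and axis-aligned at (277,176), rim corners about (244,156), (311,156), (310,196), (243,196). The tongs' top is at (279,200). I'll measure those more precisely.

```bash
python3 - <<'E'
from h import *
c=[np.load('w2.npz')[k] for k in['arr_0','arr_1','arr_2','arr_3']]
a=cv2.resize(c[0][145:220,232:322],None,fx=8,fy=8,interpolation=2);cv2.imwrite('pics/w2c.png',a[:,:,::-1])
P=onz(c,[[244,156],[311,156],[310,196],[243,196]],.075);print(P,P.mean(0),[np.linalg.norm(P[i]-P[(i+1)%4]) for i in range(4)])
print(onz(c,[[279,200]],[.168]), onz(c,[[292,32]],.013))
print('tcp',proj(c,[bot.observe()['position']]))
E
```

```text
[[ 0.56067036 -0.15106268  0.075     ]
 [ 0.58836577 -0.07827283  0.075     ]
 [ 0.63301225 -0.09519457  0.075     ]
 [ 0.60441206 -0.170324    0.075     ]] [ 0.59661511 -0.12371352  0.075     ] [np.float64(0.07788067111826893), np.float64(0.04774571664585165), np.float64(0.08038907098240271), np.float64(0.04779471153124708)]
[[ 0.60272274 -0.12407778  0.168     ]] [[ 0.44264776 -0.04508304  0.013     ]]
tcp [[277.26146184 264.20877755]]
```

View pics/w2c.png

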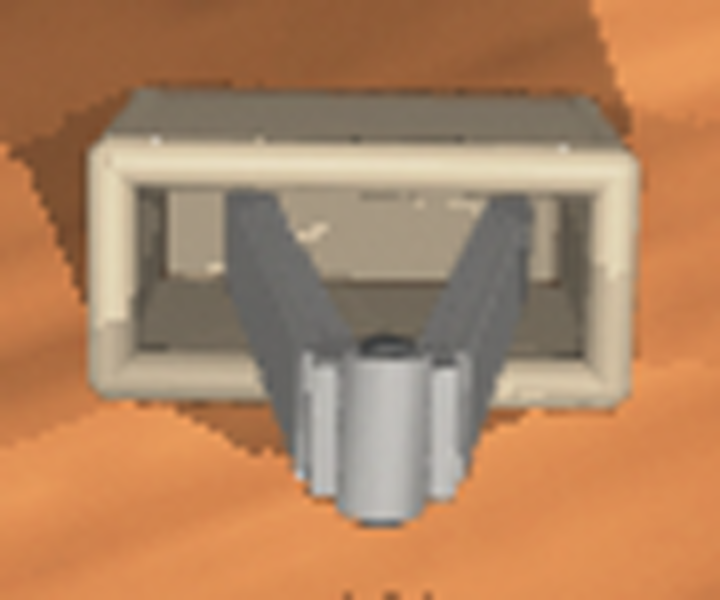

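The crop shows the tongs' pin centred at crop (382,433), with arms spread symmetrically along the pot. The rim runs from crop (90,138) to (638,145) and (628,405) to (92,400).

```bash
python3 - <<'E'
from h import *
c=[np.load('w2.npz')[k] for k in['arr_0','arr_1','arr_2','arr_3']]
f=lambda a:(np.array(a)+.5)/8-.5+[232,145]
P=onz(c,f([[90,138],[638,145],[630,405],[92,400]]),.075);print(P.mean(0),[np.linalg.norm(P[i]-P[(i+1)%4]) for i in range(4)])
d=P[1]+P[2]-P[0]-P[3];print(np.degrees(np.arctan2(d[1],d[0])))
p=onz(c,f([[382,433],[382,350],[382,515]]),.167);print(p)
o=bot.observe();y=o['tool_rot'][2];print(o['position'],'tool y ang',np.degrees(np.arctan2(-np.cos(y),np.sin(y))),'need',p[0]-o['position'])
E
```

```text
[ 0.59931834 -0.12488135  0.075     ] [np.float64(0.08001273185198518), np.float64(0.0389649110635664), np.float64(0.08061768847652742), np.float64(0.039216951369397166)]
68.52411856455763
[[ 0.6019064  -0.12345799  0.167     ]
 [ 0.59289612 -0.12004658  0.167     ]
 [ 0.6109616  -0.12688617  0.167     ]]
[ 0.59865671 -0.12432243  0.31153502] tool y ang 69.21413353273627 need [ 0.00324969  0.00086444 -0.14453502]
```

```bash
python3 -m crank '{"travel":[[0.3,0.1,-3],[0.3,0.1,-7],[0.3,0.1,-11],[0.3,0.1,-15],[0.3,0.1,-17]],"turn":[[0,0,-0.7],[0,0,-0.7],[0,0,-0.7],[0,0,-0.7],[0,0,-0.7]],"gripper":[0,0,0,0,0]}' 20
python3 -m crank '{"travel":[[0,0,-1],[0,0,-2],[0,0,-2.4],[0,0,-2.4],[0,0,-2.4]],"turn":[[0,0,0],[0,0,0],[0,0,0],[0,0,0],[0,0,0]],"gripper":[0.2,0.4,0.55,0.55,0.55]}'
python3 -m crank '{"travel":[[0,0,0],[0,0,0],[0,0,0],[0,0,0],[0,0,0]],"turn":[[0,0,0],[0,0,0],[0,0,0],[0,0,0],[0,0,0]],"gripper":[0.6,0.6,0.6,0.6,0.6]}'
python3 - <<'E'
from h import *
c=cam('wrist');save(c,'w3.png')
E
```

```text
clock: 3.2
position: [0.6004, -0.1233, 0.1383]
tool_rot: [-3.141, -0.003, 2.766]
force: [0.3, -0.3, 0.7]
grip_width: 0.0855
finger_force: 0.0
clock: 3.7
position: [0.6021, -0.1243, 0.1181]
tool_rot: [3.141, 0.001, 2.765]
force: [1.0, 0.5, -0.3]
grip_width: 0.0382
finger_force: 0.0
clock: 4.2
position: [0.6017, -0.1242, 0.1173]
tool_rot: [-3.142, 0.0, 2.765]
force: [0.5, 0.4, -0.8]
grip_width: 0.0342
finger_force: 0.0
```

View pics/w3.png

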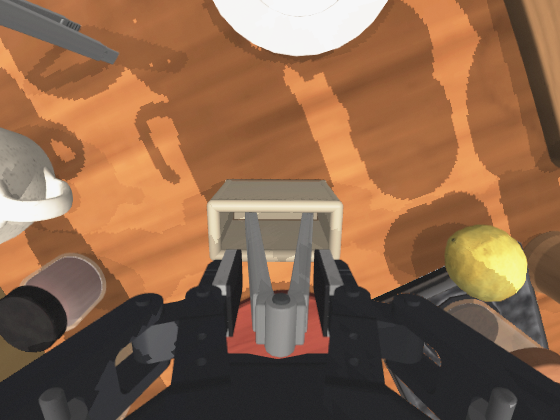

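The tongs stand centred between the fingers, with a small gap on both sides. I'll close in small steps, watching the force.

```bash
python3 -m crank '{"travel":[[0,0,0],[0,0,0],[0,0,0],[0,0,0],[0,0,0]],"turn":[[0,0,0],[0,0,0],[0,0,0],[0,0,0],[0,0,0]],"gripper":[0.63,0.65,0.65,0.65,0.65]}' 20
python3 -m crank '{"travel":[[0,0,0],[0,0,0],[0,0,0],[0,0,0],[0,0,0]],"turn":[[0,0,0],[0,0,0],[0,0,0],[0,0,0],[0,0,0]],"gripper":[0.66,0.67,0.67,0.67,0.67]}' 20
```

```text
clock: 4.75
position: [0.6017, -0.1242, 0.1173]
tool_rot: [3.142, 0.0, 2.765]
force: [-0.3, 0.2, -0.0]
grip_width: 0.0298
finger_force: 0.1
clock: 5.25
position: [0.6017, -0.1242, 0.1173]
tool_rot: [-3.142, 0.0, 2.765]
force: [-0.5, -0.1, 1.8]
grip_width: 0.0284
finger_force: 10.4
```

```bash
python3 -m crank '{"travel":[[0,0,0.5],[0,0,1.5],[0,0,3],[0,0,5],[0,0,7]],"turn":[[0,0,0],[0,0,0],[0,0,0],[0,0,0],[0,0,0]],"gripper":[0.67,0.67,0.67,0.67,0.67]}'
python3 -m crank '{"travel":[[0,0,2],[0,0,4],[0,0,6],[0,0,6],[0,0,6]],"turn":[[0,0,0],[0,0,0],[0,0,0],[0,0,0],[0,0,0]],"gripper":[0.67,0.67,0.67,0.67,0.67]}'
python3 - <<'E'
from h import *
c=cam('wrist');save(c,'w4.png');np.savez('w4.npz',*c);t=cam('top')
p=bot.observe()['position'];print(p)
d=np.array([np.cos(np.radians(68.5)),np.sin(np.radians(68.5)),0])
print(proj(c,[p-[0,0,.112]+s*.0215*d for s in(-1,1)]), proj(c,[[.408,.173,.034]]))
cv2.imwrite('pics/t4.png',cv2.resize(t[0][90:290,140:400],(780,600))[:,:,::-1])
E
```

```text
clock: 5.75
position: [0.6017, -0.1243, 0.1892]
tool_rot: [3.141, 0.001, 2.765]
force: [-0.6, -0.2, -1.7]
grip_width: 0.0286
finger_force: 9.9
clock: 6.25
position: [0.6017, -0.1241, 0.2481]
tool_rot: [3.141, 0.001, 2.765]
force: [-0.6, -0.4, -0.9]
grip_width: 0.0285
finger_force: 9.9
[ 0.60133614 -0.12406452  0.2469586 ]
[[250.87957994 203.89194734]
 [303.63950331 203.78272213]] [[ 484.69358866 -104.62514009]]
```

View pics/w4.png

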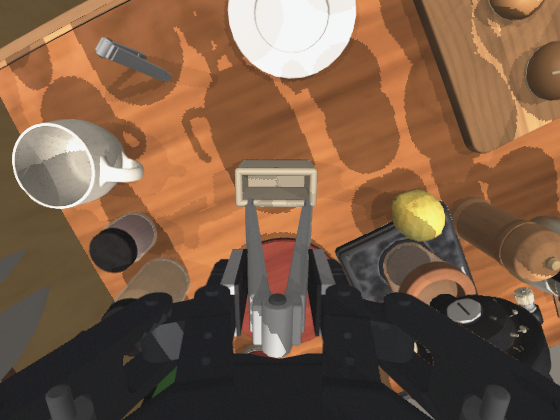

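The tongs hang straight in the gripper above the pot, tips at (249,203) and (307,203), where predicted. Next I'll carry them towards the ring.

```bash
python3 -m crank '{"travel":[[-1,1.7,0],[-2.5,4.3,0],[-4.5,7.8,0],[-6.5,11.3,0],[-8.5,14.8,0]],"turn":[[0,0,0],[0,0,0],[0,0,0],[0,0,0],[0,0,0]],"gripper":[0.67,0.67,0.67,0.67,0.67]}'
python3 -m crank '{"travel":[[-2,3.5,0],[-4,7,0],[-6,10.5,0],[-8,14,0],[-9,15.8,0]],"turn":[[0,0,0],[0,0,0],[0,0,0],[0,0,0],[0,0,0]],"gripper":[0.67,0.67,0.67,0.67,0.67]}'
python3 -m crank '{"travel":[[-0.5,1,0],[-0.9,1.6,0],[-0.9,1.6,0],[-0.9,1.6,0],[-0.9,1.6,0]],"turn":[[0,0,0],[0,0,0],[0,0,0],[0,0,0],[0,0,0]],"gripper":[0.67,0.67,0.67,0.67,0.67]}'
python3 - <<'E'
from h import *
c=cam('wrist');np.savez('w5.npz',*c)
p=bot.observe()['position'];print(p)
d=np.array([np.cos(np.radians(68.5)),np.sin(np.radians(68.5)),0])
uv=proj(c,[p-[0,0,.112]+s*.0215*d for s in(-1,1)]+[[.408,.173,.034]]);print(uv)
x,y=130,90
a=cv2.resize(c[0][y:y+220,x:x+290],None,fx=2.7,fy=2.7,interpolation=2);cv2.imwrite('pics/w5.png',a[:,:,::-1])
E
```

```text
clock: 6.85
position: [0.5154, 0.0249, 0.2467]
tool_rot: [-3.141, -0.001, 2.765]
force: [1.4, 0.2, -0.7]
grip_width: 0.0283
finger_force: 9.9
clock: 7.35
position: [0.4247, 0.1843, 0.2469]
tool_rot: [-3.141, -0.001, 2.768]
force: [1.7, -0.2, -1.0]
grip_width: 0.0284
finger_force: 9.9
clock: 7.85
position: [0.4182, 0.1969, 0.2473]
tool_rot: [-3.141, 0.0, 2.764]
force: [-0.4, 0.1, -1.5]
grip_width: 0.0285
finger_force: 9.9
[0.41807502 0.1970351  0.24724861]
[[251.11087338 204.72540581]
 [304.07698776 204.54344757]
 [254.08044664 181.12930977]]
```

View pics/w5.png

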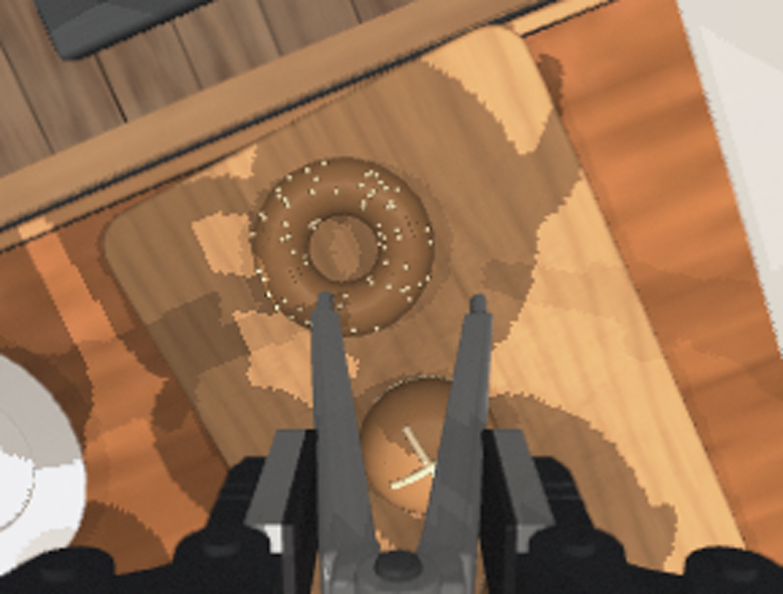

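The ring outline is centred at crop (343.5,246), with its hole at (343,248). The open jaw tips are at crop (325,297) and (479,300), and a roll is visible below. I'll compute the offset from these.

```bash
python3 - <<'E'
from h import *
c=[np.load('w5.npz')[k] for k in['arr_0','arr_1','arr_2','arr_3']]
f=lambda a:(np.array(a)+.5)/2.7-.5+[130,90]
d=np.array([np.cos(np.radians(68.5)),np.sin(np.radians(68.5)),0]);n=np.array([d[1],-d[0],0])
r=onz(c,f([[343.5,246]]),.034)[0];e=onz(c,f([[253,246],[434,246]]),.034);print('ring',r,'diam',np.linalg.norm(e[0]-e[1]))
p=bot.observe()['position'];t=onz(c,f([[325,297],[479,300]]),p[2]-.112);print('tips',t,np.linalg.norm(t[0]-t[1]))
m=t.mean(0);print('tips-tcp along d,n',(m-p)@d,(m-p)@n)
for nm,q in(('rel to tips',m),('rel to tcp',p)):
    v=r+.026*d-q;print(nm,v, v@d,v@n)
E
```

```text
ring [0.40881883 0.17606639 0.034     ] diam 0.07462154592976884
tips [[0.40599866 0.17787931 0.13524861]
 [0.42391987 0.22040461 0.13524861]] 0.04614727526939577
tips-tcp along d,n 0.0008183302300192191 -0.003671114485493264
rel to tips [ 0.0033886   0.00111529 -0.10124861] 0.0022796138644924475 0.002744053393256998
rel to tcp [ 0.00027285  0.00322215 -0.21324861] 0.0030979440945116668 -0.0009270610922362664
```

```bash
python3 -m crank '{"travel":[[-0.1,0.3,-1],[-0.1,0.3,-3],[-0.1,0.3,-5],[-0.1,0.3,-7],[-0.1,0.3,-8]],"turn":[[0,0,0],[0,0,0],[0,0,0],[0,0,0],[0,0,0]],"gripper":[0.67,0.67,0.67,0.67,0.67]}'
python3 -m crank '{"travel":[[0,0,0],[0,0,0],[0,0,0],[0,0,0],[0,0,0]],"turn":[[0,0,0],[0,0,0],[0,0,0],[0,0,0],[0,0,0]],"gripper":[0.67,0.67,0.67,0.67,0.67]}'
python3 - <<'E'
from h import *
c=cam('wrist');np.savez('w6.npz',*c);s=cam('side')
p=bot.observe()['position'];print(p)
print(proj(c,[[.4088,.176,.034]]),proj(s,[[.4088,.176,.034]]))
x,y=190,120
a=cv2.resize(c[0][y:y+150,x:x+180],(450,375),interpolation=2)
b=cv2.resize(s[0][190:340,330:470],(350,375),interpolation=2)
cv2.imwrite('pics/w6.png',np.hstack([a,b])[:,:,::-1])
E
```

```text
clock: 8.4
position: [0.416, 0.2004, 0.1654]
tool_rot: [-3.14, -0.001, 2.765]
force: [0.8, -0.6, -0.4]
grip_width: 0.0281
finger_force: 9.9
clock: 8.9
position: [0.4169, 0.201, 0.1677]
tool_rot: [3.141, 0.0, 2.765]
force: [-0.8, 0.1, -0.9]
grip_width: 0.0285
finger_force: 9.9
[0.41674376 0.20088376 0.16755334]
[[247.45467348 200.35752109]] [[397.46487823 293.89519978]]
```

View pics/w6.png

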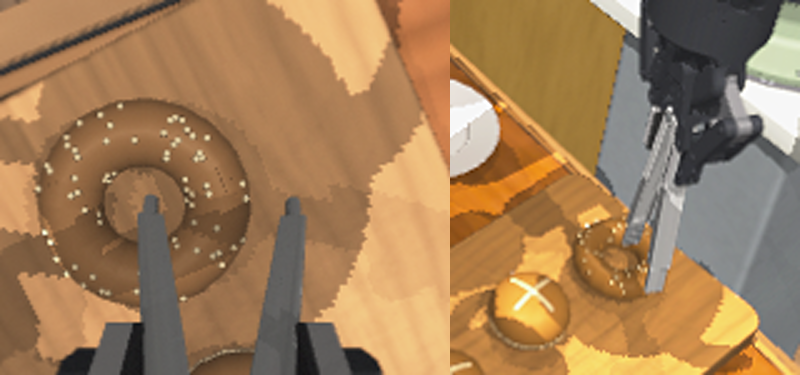

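Left jaw tip is over the hole at crop (150,200), the right tip is outside at (292,202), and the ring is centred at (144.5,200). The side view agrees.

```bash
python3 - <<'E'
from h import *
c=[np.load('w6.npz')[k] for k in['arr_0','arr_1','arr_2','arr_3']]
f=lambda a:(np.array(a)+.5)/2.5-.5+[190,120]
d=np.array([np.cos(np.radians(68.5)),np.sin(np.radians(68.5)),0]);n=np.array([d[1],-d[0],0])
r=onz(c,f([[144.5,200]]),.034)[0];p=bot.observe()['position']
t=onz(c,f([[150,199],[292,200]]),p[2]-.112)
for q in t: print((q-r)@d*1000,(q-r)@n*1000)
print((p-r)@d*1000,(p-r)@n*1000)
E
```

```text
3.812442131593881 -5.633590912976296
49.76220883481417 -5.20080019084921
26.008288689229847 -1.134789353227127
```

```bash
python3 -m crank '{"travel":[[0,0,-0.7],[0,0,-1.4],[0,0,-2.1],[0,0,-2.7],[0,0,-2.7]],"turn":[[0,0,0],[0,0,0],[0,0,0],[0,0,0],[0,0,0]],"gripper":[0.67,0.67,0.67,0.67,0.67]}'
python3 -m crank '{"travel":[[0,0,0],[0,0,0],[0,0,0],[0,0,0],[0,0,0]],"turn":[[0,0,0],[0,0,0],[0,0,0],[0,0,0],[0,0,0]],"gripper":[0.67,0.67,0.67,0.67,0.67]}'
```

```text
clock: 9.5
position: [0.4163, 0.2005, 0.1393]
tool_rot: [-3.14, -0.001, 2.765]
force: [-0.8, 0.5, 0.0]
grip_width: 0.0282
finger_force: 9.9
clock: 10.0
position: [0.4167, 0.2009, 0.1404]
tool_rot: [3.141, 0.0, 2.765]
force: [-0.2, -1.4, -0.3]
grip_width: 0.0285
finger_force: 9.9
```

```bash
python3 -m crank '{"travel":[[0,0,0],[0,0,0],[0,0,0],[0,0,0],[0,0,0]],"turn":[[0,0,0],[0,0,0],[0,0,0],[0,0,0],[0,0,0]],"gripper":[0.69,0.7,0.71,0.72,0.73]}' 35
python3 -m crank '{"travel":[[0,0,0],[0,0,0],[0,0,0],[0,0,0],[0,0,0]],"turn":[[0,0,0],[0,0,0],[0,0,0],[0,0,0],[0,0,0]],"gripper":[0.8,0.9,1,1,1]}' 40
python3 -m crank '{"travel":[[0,0,0.3],[0,0,1],[0,0,2],[0,0,3],[0,0,3]],"turn":[[0,0,0],[0,0,0],[0,0,0],[0,0,0],[0,0,0]],"gripper":[1,1,1,1,1]}' 40
python3 - <<'E'
from h import *
c=cam('wrist');s=cam('side')
a=cv2.resize(c[0][120:270,190:370],(450,375),interpolation=2)
b=cv2.resize(s[0][190:340,330:470],(350,375),interpolation=2)
cv2.imwrite('pics/w7.png',np.hstack([a,b])[:,:,::-1])
E
```

```text
clock: 10.5
position: [0.4167, 0.2008, 0.1403]
tool_rot: [-3.142, -0.0, 2.765]
force: [0.1, 0.0, -0.5]
grip_width: 0.0234
finger_force: 13.0
clock: 11.0
position: [0.4167, 0.2009, 0.1403]
tool_rot: [3.141, 0.0, 2.765]
force: [1.0, 0.6, 1.2]
grip_width: 0.0221
finger_force: 39.2
clock: 11.5
position: [0.4173, 0.2012, 0.1719]
tool_rot: [3.14, 0.001, 2.765]
force: [0.1, -0.0, -0.6]
grip_width: 0.0219
finger_force: 39.2
```

View pics/w7.png

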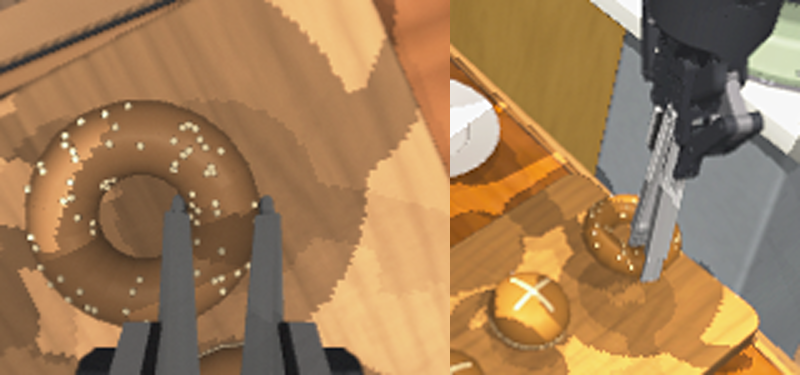

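The ring is off the board, gripped through the wall by both jaws (tips at crop (178,200) and (265,200)). I'll lift it further and carry it to the plate.

```bash
python3 -m crank '{"travel":[[0,0,1],[0,0,3],[0,0,5.5],[0,0,8],[0,0,10]],"turn":[[0,0,0],[0,0,0],[0,0,0],[0,0,0],[0,0,0]],"gripper":[1,1,1,1,1]}' 40
python3 -m crank '{"travel":[[0,-1,0.5],[0.5,-3,1],[1,-6,1],[1.5,-9,1],[1.8,-12,1]],"turn":[[0,0,0],[0,0,0],[0,0,0],[0,0,0],[0,0,0]],"gripper":[1,1,1,1,1]}'
python3 -m crank '{"travel":[[0.5,-3,0],[1,-6,0],[1.3,-8.5,0],[1.5,-9.6,0],[1.5,-10.1,0]],"turn":[[0,0,0],[0,0,0],[0,0,0],[0,0,0],[0,0,0]],"gripper":[1,1,1,1,1]}'
python3 -m crank '{"travel":[[0,0,0],[0,0,0],[0,0,0],[0,0,0],[0,0,0]],"turn":[[0,0,0],[0,0,0],[0,0,0],[0,0,0],[0,0,0]],"gripper":[1,1,1,1,1]}'
python3 - <<'E'
from h import *
c=cam('wrist');s=cam('side');np.savez('w8.npz',*c);np.savez('s8.npz',*s)
print(bot.observe()['position'])
a=cv2.resize(c[0][100:280,150:360],(420,360),interpolation=2)
b=cv2.resize(s[0][120:280,250:410],(360,360),interpolation=2)
cv2.imwrite('pics/w8.png',np.hstack([a,b])[:,:,::-1])
E
```

```text
clock: 12.1
position: [0.4167, 0.2006, 0.272]
tool_rot: [3.141, 0.0, 2.765]
force: [-0.7, 1.1, -1.1]
grip_width: 0.0222
finger_force: 39.2
clock: 12.6
position: [0.4343, 0.0789, 0.2799]
tool_rot: [-3.141, -0.0, 2.765]
force: [0.4, -0.4, -1.3]
grip_width: 0.0218
finger_force: 39.2
clock: 13.1
position: [0.4494, -0.0212, 0.28]
tool_rot: [-3.141, -0.0, 2.764]
force: [-0.0, 0.4, -2.4]
grip_width: 0.0223
finger_force: 39.2
clock: 13.6
position: [0.4497, -0.0198, 0.2803]
tool_rot: [3.142, -0.0, 2.766]
force: [0.9, -0.2, -0.7]
grip_width: 0.0219
finger_force: 39.2
[ 0.44966692 -0.02000544  0.28027556]
```

View pics/w8.png

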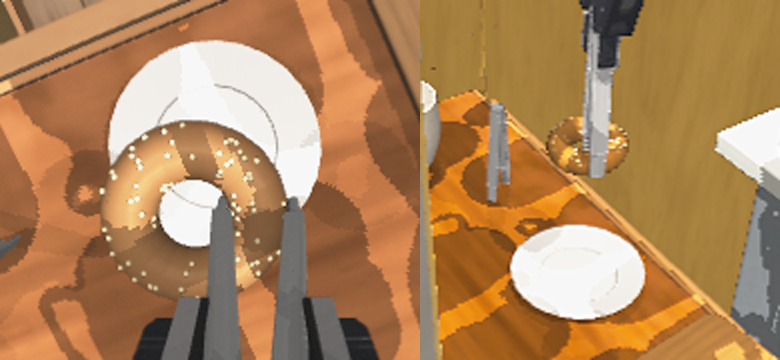

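The ring hangs level in the jaws (wrist crop centre (195,210), side crop (588,146)), well above the plate. I'll triangulate it against the plate.

```bash
python3 - <<'E'
from h import *
L=lambda n:[np.load(n+'.npz')[k] for k in['arr_0','arr_1','arr_2','arr_3']]
w=L('w8');s=L('s8');t=L('top1')
print('ring',tri(w,(247.5,205),s,(324.5,184.7)))
print('plate w',onz(w,[[214.5/2+150,145/2+100]],.013),'side',onz(s,[[(578-420)/2.25+250,272/2.25+120]],.013))
g=cv2.cvtColor(w[0],cv2.COLOR_RGB2HSV)
# plate outline from left, right and top rim points in wrist
P=onz(w,(np.array([[109,128],[322,150],[213,40],[135,73],[295,82]])/2+[150,100]),.013)[:,:2]
A=np.c_[2*P,np.ones(5)];x=np.linalg.lstsq(A,(P**2).sum(1),rcond=None)[0];print('fit',x[:2],np.sqrt(x[2]+x[:2]@x[:2]))
E
```

```text
ring (array([ 0.43892268, -0.04065572,  0.17628211]), np.float64(0.0007911662914057624))
plate w [[ 0.43867257 -0.04291883  0.013     ]] side [[ 0.43896062 -0.04247726  0.013     ]]
fit [ 0.44223817 -0.04494894] 0.0683646596241075
```

```bash
python3 -m crank '{"travel":[[0.1,-0.2,-0.5],[0.1,-0.3,-1.2],[0.1,-0.3,-2],[0.1,-0.3,-2.3],[0.1,-0.3,-2.5]],"turn":[[0,0,0],[0,0,0],[0,0,0],[0,0,0],[0,0,0]],"gripper":[1,1,1,1,1]}' 40
python3 -m crank '{"travel":[[0,0,0],[0,0,0],[0,0,0],[0,0,0],[0,0,0]],"turn":[[0,0,0],[0,0,0],[0,0,0],[0,0,0],[0,0,0]],"gripper":[1,1,1,1,1]}'
python3 -c "
from workcell import bot
print(bot.job_done())"
```

```text
clock: 14.2
position: [0.4505, -0.0232, 0.2548]
tool_rot: [-3.141, -0.001, 2.765]
force: [0.2, -1.0, -1.2]
grip_width: 0.0216
finger_force: 39.2
clock: 14.7
position: [0.4507, -0.0231, 0.2554]
tool_rot: [3.141, 0.0, 2.765]
force: [-0.3, 0.1, -1.1]
grip_width: 0.0217
finger_force: 39.3
the job is handed in; nothing more can be done
None
```

I handed the job in at 14.7 s: the tongs are in the gripper, squeezed shut on the sesame ring at 39 N, and the ring is over the middle of the plate, about 12 cm above it; the job's verdict isn't shown to me.

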